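Heft the emptied totes and tip out the roller left behind

ROBOT

A 6-joint arm with a two-finger parallel gripper is mounted at the origin on the work surface. World frame = base frame: x ahead of the robot, y to its left, z up, the work surface at z = 0. Lengths are in m, angles in rad, forces in N, time in s.
With the tool pointing down it reaches from about 0.35 to 0.975 m from the base axis. Payload 4.9 kg.
Tool frame: the origin (TCP) lies at the very end of the fingers, on their centre line; the grasp point (between the pads) lies 19 mm behind it; z points along the fingers, y is the direction in which the jaws open and shut (so a half turn about z gives the same grasp; the last joint's range is limited). The gripper opens to 85 mm and grips with 20 to 120 N. Pads are 22 mm wide; open, the fingers measure 114 mm over their backs; the gripper's body (76 mm by 85 mm) begins 54 mm behind the grasp point. The pads swing forward as they close: fully open they stand 13 mm farther back than shut.
Start: joints at [0.998, 0.053, 1.613, -0, 1.476, -0.119], TCP at [0.274, 0.562, 0.231] pointing down, gripper open.
Joint ranges: [-3.01, 3.01], [-1.01, 2.22], [0.06, 2.58], [-1.02, 4.17], [0.09, 2.62], [-3.14, 3.14]. Speed limits (rad/s): [2.57, 2.57, 3.14, 3.14, 3.14, 3.14].

INTERFACE

Orientations are given as a unit quaternion [w, x, y, z].
In Python, from plant import monitor, eyes, manip gives the robot as it stands.
- The arm moves only by the tool step_arm, never from a script. Its argument "motion" is a list of rows, each a list of 7 numbers: the shift along the world's x, y, z scaled (see below), then the turn, a rotation vector about the world's x, y, z scaled (see below), then the closure in counts, from 0 (fully open) to 255 (shut). In form: [[x, y, z, ax, ay, az, grip], ...]. A call has 1 to 10 rows; each row is the pose to reach, as a shift and turn from the pose commanded when the call began; what a row does not reach only later rows make up. The controller multiplies each number of a shift by 0.5 m and each number of a turn by 1.5 rad. A row lasts 1/10 s, in which the tool goes at most 50 mm and 8.59 degrees, less where a joint would pass 70% of its speed; a pose out of reach is approached as far as the arm can. A call with a number of a shift or a turn outside -1 to 1 is refused whole. A call with a gripper value outside its range is refused whole. The fingers move at their own pace and stop on an object; the grip force is fixed at half the most. Time passes only in rows, so rows that repeat a pose let the fingers close. It gives the time, the measured TCP pose, the force and the opening at its end, in the units of the state.
- monitor.state(): the state, without advancing time (a new reading comes with each control period).
- eyes.grab_frame(name): name is "side" or "top"; returns a dict with "pixels" (420x560x3 uint8, red, green, blue), "mtx" (3x3 intrinsics, pixels), "rvec" (rotation vector, rad) and "tvec" (3), from world to camera coordinates, as OpenCV has them. Camera axes: x right, y down, z forward; pixel columns grow to the right and rows downward; lengths in m; the calibration is good to about 2 mm. A picture is of the moment at which its call begins. There is no depth.
- manip.job_done(): hands the job in, once; it reports no verdict.
Trained networks look in the newest picture that a camera, given by its name, has taken for a name from the list of things; names that differ only in an ending like _2 or _b are one class to them, and where a whole thing is asked for, a point or a joint stands for the part that bears it (a point fixed in the world has none). Each returns a list of dicts, best first, with "p" (0 to 1); they miss things now and then, are a little off and sometimes report something else, mostly with a low value. They report only what shows in the picture. A call takes as long as a camera call. They do not tell look-alikes from the thing itself.
- eyes.look_for(name, camera): "box" ([centre column, centre row, width, height] in pixels, round what is visible of it).
- eyes.pinpoint(name, camera): "uv" ([column, row] in pixels: a listed point, or the origin of a listed thing).
The state is a dict: "time": time; "joint_pos": joint angles; "joint_vel": joint speeds; "joint_efforts": joint torques, N m; "tool_pos": TCP position; "tool_rot": TCP orientation; "contact_force": force on the tool from outside, world axes, zero at the start; "ft_torque": the same for the moment, N m; "gripper_width": opening from 0.0 (shut) to 1.0 (fully open).
Only numpy, scipy, OpenCV 4.12 (cv2) and the standard library are available. Lean on these libraries where they do the work, as an engineer would, in place of code of your own. Each camera call takes 0.05 s, during which the arm holds its last target.

TASK

Both steel hooded totes on the rubber mat have just been emptied into the aluminium tray, but one of the two, it is not known which, still has a steel roller inside. Lift them level by the handle to feel which is the heavy one, tip that one mouth-down over the tray again so that its roller joins the two already there, and stand it back on the mat. At the end both totes stand upright on the mat and all three rollers are in the tray.

Things in the scene. Friction and masses are not known exactly. Their poses are not given: they have to be found in the camera images.
- tote_a: One of two identical steel hooded totes on the mat, 110 (x) x 62 (y) x 70 high, roofed over; open mouth at its -x end, towards the robot. Origin: centre of underside, z up. Handle: upright black block on top, 14 thick (x) x 50 (y), from 70 to 115 above the underside, centred at x = +5; grip it from above across its 14 mm. Empty 0.35 kg (5% either way); a roller inside adds 0.28 kg.
- tote_b: Its twin, all as tote_a; exactly one of them, either one at either place, has a roller inside. Floor inside: flat at the back, rising at 10 degrees to a lip 15 above the underside at the mouth (x = -55). The roller lies across it, stays in while level, and rolls out when held mouth-down at 25 to 45 degrees for a second (+x end up).
- tray: Open aluminium tray fixed to the bench, 210 (x) x 250 (y) x 45 high, walls and floor 5 thick. Origin: centre of its underside, on the bench. Two steel rollers (30 diameter, 50 long, 0.28 kg each) from the earlier emptying lie in it.
- mat: Flat rubber mat fixed to the bench, 200 (x) x 280 (y) x 3 thick. Origin: centre of its underside. The two totes stand side by side on it, centres 120 to 160 apart along its y, mouths towards its -x.
Things that resemble listed ones, but are neither listed nor needed, are in the scene too. What is shaped like the tote_b but green or purple is not meant.

How it is judged:
By the outcome, as a careful person would: the job done as asked, in the order asked, and still so for the second after the job is handed in, with the robot touching nothing.
It also fails if it takes over 72 s, if anything falls off the work surface, if the arm or the gripper's body presses on something with over 40 N, if the wrist force passes 120 N, or if a joint passes its speed limit or range.

## Working session

There is one attempt and no reset: what is moved stays moved. The work goes in short steps, Python scripts to look and compute and a tool call to move; the robot and the scene stay as the last step left them, time stands still between calls to the robot, and variables do not carry over. Pictures are saved under pics/ and viewed, and the job is handed in when it is done.

Besides the shell and the picture viewer there is one more tool, called by a JSON object that holds its "api" and its "payload", one argument or row to a line. step_arm: Moves the arm, as the interface text tells. Its arguments: {"type":"object","properties":{"motion":{"type":"array","items":{"type":"array","items":{"type":"number"}}}},"required":["motion"]}

```bash
ls; mkdir -p pics
cat > h.py <<'E'
import numpy as np, cv2, json
from plant import monitor, eyes, manip
def grab(n,fn=None):
    f=eyes.grab_frame(n)
    if fn: cv2.imwrite('pics/'+fn,cv2.cvtColor(f['pixels'],cv2.COLOR_RGB2BGR))
    return f
def proj(f,P):
    return cv2.projectPoints(np.array(P,float).reshape(-1,3),np.array(f['rvec'],float),np.array(f['tvec'],float),np.array(f['mtx'],float),None)[0].reshape(-1,2)
def back(f,uv,z):
    R=cv2.Rodrigues(np.array(f['rvec'],float))[0];t=np.array(f['tvec'],float).ravel();K=np.array(f['mtx'],float)
    c=-R.T@t;d=R.T@np.linalg.inv(K)@np.array([uv[0],uv[1],1.]);s=(z-c[2])/d[2];return c+s*d
E
python3 - <<'E'
from h import *
s=monitor.state();print(s)
for c in('top','side'):
    f=grab(c,c+'0.png');print(c,f['mtx'],f['rvec'],f['tvec'])
    for n in('tote_a','tray','mat'):
        print(n,eyes.look_for(n,c))
        P=eyes.pinpoint(n,c);print(P)
        for p in P:
            print(back(f,p['uv'],0.003 if 'tote' in n else 0))
E
```

```text
pics
{'time': 0.0, 'joint_pos': array([ 9.97976579e-01,  5.33520084e-02,  1.61427106e+00,  4.52385786e-05,
        1.47598883e+00, -1.18999656e-01]), 'joint_vel': array([ 0.0005191 , -0.00027109, -0.00116193, -0.00158962, -0.00012765,
        0.00018193]), 'joint_efforts': array([-7.05626808e-04, -3.93704939e+01, -3.70164692e+01, -2.62115946e-04,
        7.37747789e-03,  9.30862001e-06]), 'tool_pos': array([0.2736572 , 0.56122762, 0.23007972]), 'tool_rot': array([-3.63496865e-04,  2.24969849e-01,  9.74365202e-01, -9.42185469e-04]), 'contact_force': array([-0.81634142,  1.49347592, -0.40585788]), 'ft_torque': array([-0.00472603, -0.02886197,  0.01428369]), 'gripper_width': 0.9979763318413222}
top [[444.10361628   0.         276.59739951]
 [  0.         444.10361628 202.39711591]
 [  0.           0.           1.        ]] [ 2.20276332 -2.15528165  0.09879245] [0.00811137 0.46088475 1.11539199]
tote_a [{'box': [147.6, 274.5, 52.9, 32.6], 'p': 0.9}, {'box': [206.4, 250.3, 52.9, 40.4], 'p': 0.83}, {'box': [219.5, 140.8, 33.4, 47.1], 'p': 0.77}, {'box': [159.2, 147.3, 30.5, 47.6], 'p': 0.7
[... 799 characters left out ...]
 {'box': [333.6, 163.1, 42.4, 45.3], 'p': 0.76}, {'box': [243.9, 170.9, 40.9, 45.5], 'p': 0.73}]
[{'uv': [314.4, 155.8], 'p': 0.93}, {'uv': [330.4, 178.8], 'p': 0.74}, {'uv': [222.9, 157.8], 'p': 0.65}, {'uv': [244.5, 182.0], 'p': 0.63}]
[0.58199223 0.30208769 0.003     ]
[0.60382598 0.16663192 0.003     ]
[0.28181032 0.3320457  0.003     ]
[0.34061728 0.18705165 0.003     ]
tray [{'box': [355.6, 278.9, 109.7, 94.1], 'p': 0.66}]
[{'uv': [345.2, 284.6], 'p': 0.63}, {'uv': [333.4, 177.5], 'p': 0.39}]
[ 0.53959881 -0.24985665  0.        ]
[0.61590565 0.17618584 0.        ]
mat [{'box': [330.0, 168.5, 83.2, 52.4], 'p': 0.62}]
[{'uv': [326.2, 166.7], 'p': 0.62}]
[0.60733255 0.2378957  0.        ]
```

View pics/top0.png

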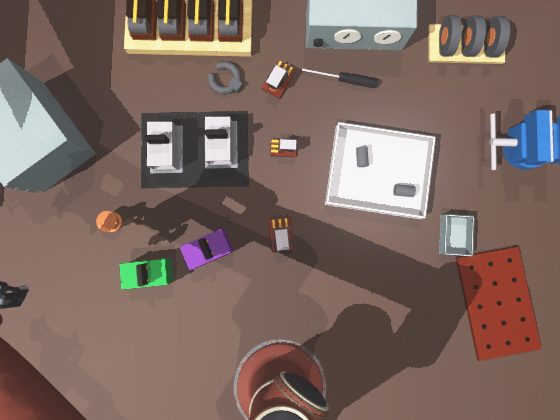

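View pics/side0.png

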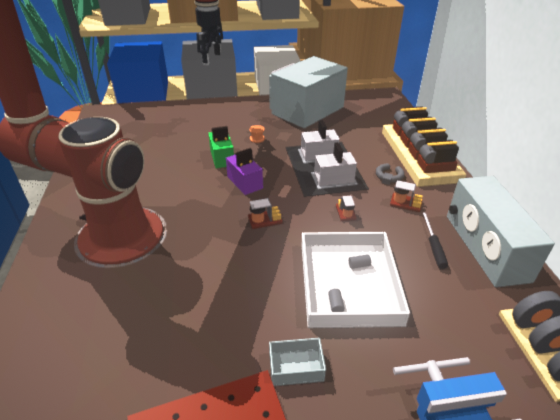

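Run:
```python
import cv2
a=cv2.imread('pics/top0.png')[90:310,110:290];b=cv2.imread('pics/side0.png')[100:220,200:370]
cv2.imwrite('pics/c1.png',cv2.resize(a[:110],None,fx=4,fy=4,interpolation=cv2.INTER_CUBIC))
cv2.imwrite('pics/c2.png',cv2.resize(b,None,fx=4,fy=4,interpolation=cv2.INTER_CUBIC))
```

```text
(no output)
```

View pics/c1.png

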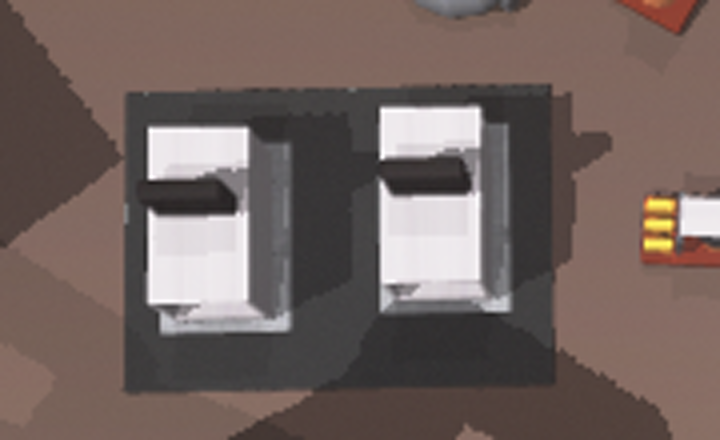

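View pics/c2.png

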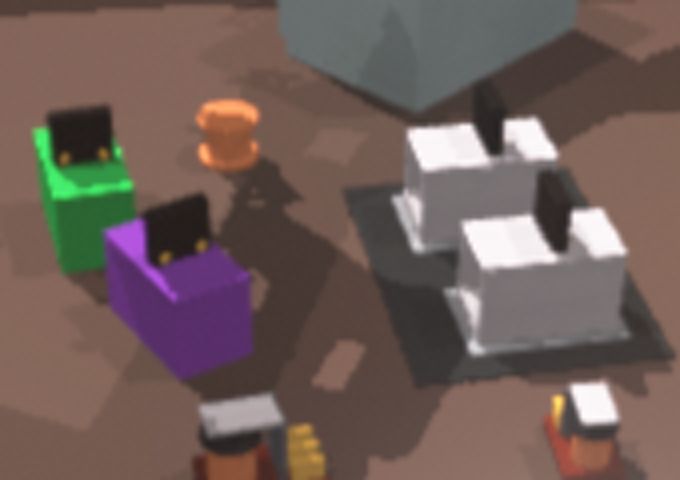

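The grey totes on the mat at top (162,148) and (218,142) are the ones I want. The look-alikes are green at (147,273) and purple at (206,250), both excluded by colour. The tray is at (380,170) with two dark rollers at (362,156) and (404,190). The small glass box at (457,235) is not the tray.

```bash
cat >> h.py <<'E'
def wire(f,img,x,y,yaw,z0,s=4,off=(0,0),col=(0,0,255)):
    c,sn=np.cos(yaw),np.sin(yaw)
    def W(p): return [x+c*p[0]-sn*p[1],y+sn*p[0]+c*p[1],z0+p[2]]
    for (xa,xb,ya,yb,za,zb) in [(-.055,.055,-.031,.031,0,.07),(-.002,.012,-.025,.025,.07,.115)]:
        P=[W((a,b,cc)) for cc in(za,zb) for a,b in((xa,ya),(xb,ya),(xb,yb),(xa,yb))]
        q=((proj(f,P)-np.array(off)+.5)*s).astype(int)
        for i in range(4):
            for a,b in((i,(i+1)%4),(4+i,4+(i+1)%4),(i,i+4)):
                cv2.line(img,tuple(map(int,q[a])),tuple(map(int,q[b])),col,1)
E
python3 - <<'E'
from h import *
ft=grab('top');fs=grab('side')
def un(c,ox,oy):return ((c[0]+.5)/4-.5+ox,(c[1]+.5)/4-.5+oy)
for nm,cs in dict(L=[(147,127),(248,127),(147,305),(248,305)],R=[(379,107),(480,107),(379,285),(482,284)]).items():
    for c in cs: print(nm,back(ft,un(c,110,90),.073).round(4))
    
# mat
for c in [(125,92),(550,85),(125,391),(554,384)]: print('mat',back(ft,un(c,110,90),.003).round(4))
for c in [(137,190),(378,168)]: print('hl',back(ft,un(c,110,90),.118).round(4))
print('cam',[(-cv2.Rodrigues(np.array(f['rvec']))[0].T@np.array(f['tvec']).ravel()).round(3) for f in(ft,fs)])
# tray and rollers
for uv in [(362,156),(404,190)]: print('rol',back(ft,uv,.02).round(3))
for uv in [(337,123),(440,134),(427,217),(326,207)]: print('tray rim',back(ft,uv,.045).round(3))
E
```

```text
L [0.6499 0.3445 0.073 ]
L [0.6513 0.2821 0.073 ]
L [0.5388 0.3393 0.073 ]
L [0.5402 0.2775 0.073 ]
R [0.6658 0.2017 0.073 ]
R [0.6672 0.1392 0.073 ]
R [0.5544 0.1977 0.073 ]
R [0.5564 0.1346 0.073 ]
mat [0.6917 0.381  0.003 ]
mat [0.7029 0.1011 0.003 ]
mat [0.4935 0.3715 0.003 ]
mat [0.5042 0.0931 0.003 ]
hl [0.5999 0.3351 0.118 ]
hl [0.6163 0.1935 0.118 ]
cam [array([0.362, 0.022, 1.151]), array([ 0.287, -0.898,  0.786])]
rol [ 0.586 -0.2    0.02 ]
rol [ 0.5   -0.308  0.02 ]
tray rim [ 0.664 -0.131  0.045]
tray rim [ 0.642 -0.393  0.045]
tray rim [ 0.43  -0.358  0.045]
tray rim [ 0.45  -0.105  0.045]
```

Run:
```python
from h import *
ft=grab('top');fs=grab('side')
o=[]
for f,of,sz in((ft,(140,105),(110,85)),(fs,(285,115),(110,85))):
    i=cv2.cvtColor(f['pixels'],cv2.COLOR_RGB2BGR)[of[1]:of[1]+sz[1],of[0]:of[0]+sz[0]]
    i=cv2.resize(i,None,fx=7,fy=7,interpolation=cv2.INTER_CUBIC)
    wire(f,i,.595,.311,.04,.003,7,of);wire(f,i,.611,.168,.04,.003,7,of)
    o.append(i)
cv2.imwrite('pics/w.png',o[0]);cv2.imwrite('pics/w2.png',o[1])
```

```text
(no output)
```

View pics/w.png

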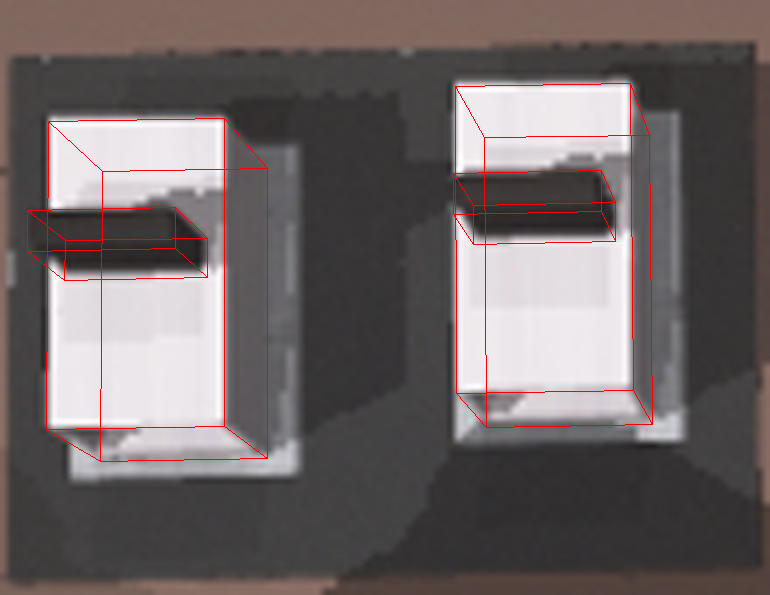

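View pics/w2.png

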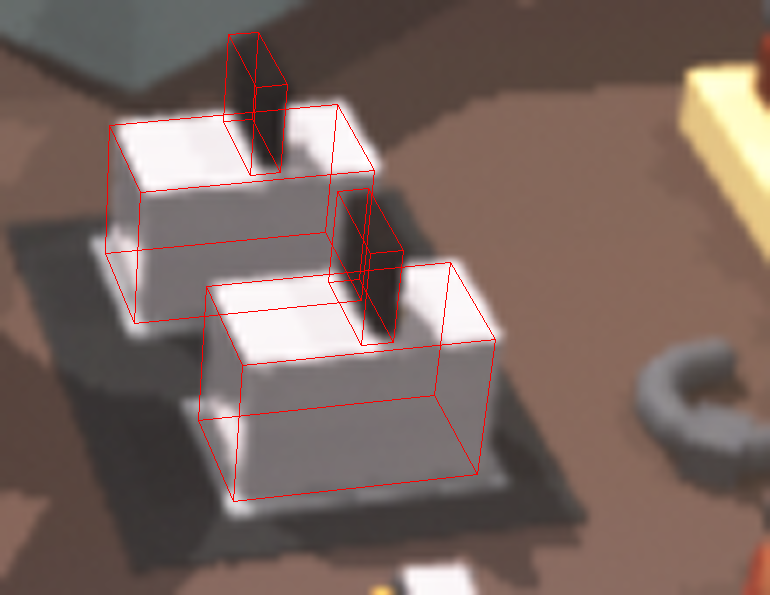

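{"api": "step_arm", "payload": {
  "motion": [
    [0.1, -0.2, 0, 0, 0, -0.2, 0],
    [0.2, -0.35, 0, 0, 0, -0.3, 0],
    [0.28, -0.4, 0, 0, 0, -0.4, 0],
    [0.38, -0.45, 0, 0, 0, -0.5, 0],
    [0.48, -0.48, 0, 0, 0, -0.6, 0],
    [0.56, -0.5, 0, 0, 0, -0.7, 0],
    [0.654, -0.502, -0.06, 0, 0, -0.718, 0],
    [0.654, -0.502, -0.06, 0, 0, -0.718, 0],
    [0.654, -0.502, -0.06, 0, 0, -0.718, 0],
    [0.654, -0.502, -0.06, 0, 0, -0.718, 0]
  ]
}}

```text
time: 1.9
tool_pos: [0.6035, 0.3081, 0.1989]
tool_rot: [-0.0, 0.694, 0.72, -0.001]
contact_force: [-1.0, -0.3, -0.2]
gripper_width: 1.001
```

Run:
```python
from h import *
print([monitor.state()['tool_pos'].round(4) for _ in range(2)])
f=grab('side','s1.png');g=grab('top')
print(monitor.state()['tool_pos'].round(4),monitor.state()['joint_pos'].round(3))
i=cv2.cvtColor(f['pixels'],cv2.COLOR_RGB2BGR)[60:220,230:400];a=cv2.resize(i,None,fx=3,fy=3,interpolation=cv2.INTER_CUBIC)
i=cv2.cvtColor(g['pixels'],cv2.COLOR_RGB2BGR)[90:250,110:280];b=cv2.resize(i,None,fx=3,fy=3)[:, :290]
cv2.imwrite('pics/c3.png',np.hstack([a,b]))
```

```text
[array([0.6035, 0.3081, 0.1989]), array([0.6035, 0.3081, 0.1989])]
[0.601  0.3103 0.2006] [0.367 0.191 1.514 0.    1.438 0.328]
```

View pics/c3.png

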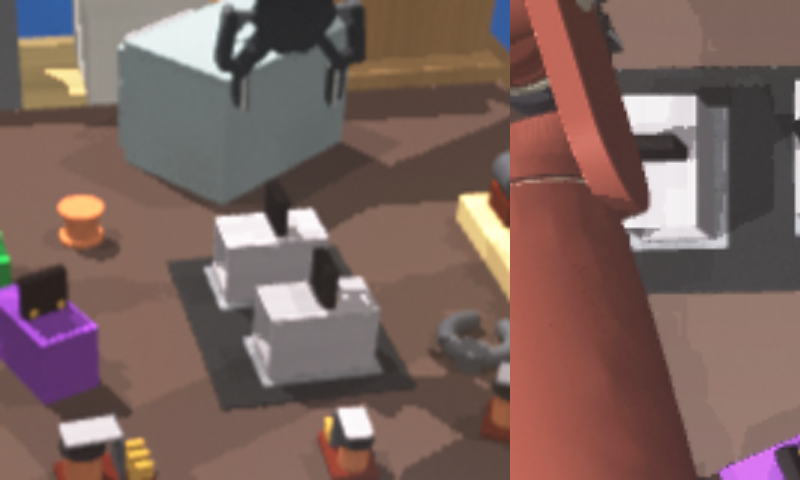

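{"api": "step_arm", "payload": {
  "motion": [
    [0, 0, -0.08, 0, 0, 0, 0],
    [0, 0, -0.14, 0, 0, 0, 0],
    [0, 0, -0.18, 0, 0, 0, 0],
    [0, 0, -0.21, 0, 0, 0, 0],
    [0, 0, -0.225, 0, 0, 0, 0],
    [0, 0, -0.237, 0, 0, 0, 0],
    [0, 0, -0.237, 0, 0, 0, 0],
    [0, 0, -0.237, 0, 0, 0, 0]
  ]
}}

```text
time: 2.8
tool_pos: [0.6016, 0.3111, 0.0841]
tool_rot: [0.0, 0.693, 0.721, 0.001]
contact_force: [0.7, 0.1, 0.2]
gripper_width: 1.002
```

Run:
```python
from h import *
f=grab('side')
s=monitor.state();print(s['tool_pos'].round(4),s['contact_force'].round(2))
i=cv2.cvtColor(f['pixels'],cv2.COLOR_RGB2BGR)[80:220,260:400];a=cv2.resize(i,None,fx=4,fy=4,interpolation=cv2.INTER_CUBIC)
cv2.imwrite('pics/c4.png',a)
```

```text
[0.6018 0.3111 0.0842] [-1.12  0.38  0.32]
```

View pics/c4.png

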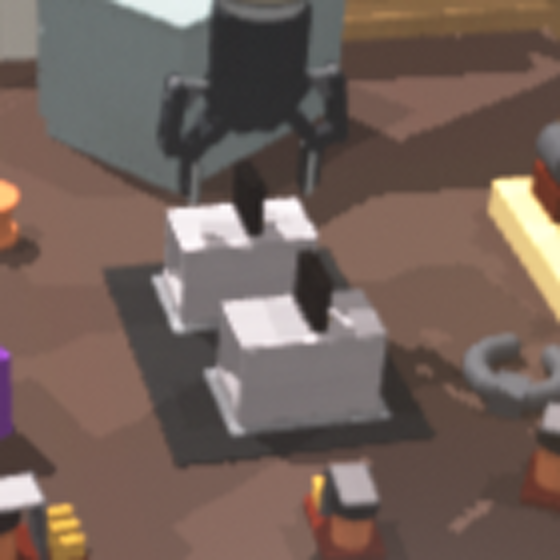

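The left tote's handle sits between the open fingers (crop column 248, fingers at 190 and 312). I'll close now.

{"api": "step_arm", "payload": {
  "motion": [
    [0, 0, 0, 0, 0, 0, 255],
    [0, 0, 0, 0, 0, 0, 255],
    [0, 0, 0, 0, 0, 0, 255],
    [0, 0, 0, 0, 0, 0, 255],
    [0, 0, 0, 0, 0, 0, 255],
    [0, 0, 0, 0, 0, 0, 255],
    [0, 0, 0, 0, 0, 0, 255],
    [0, 0, 0, 0, 0, 0, 255],
    [0, 0, 0, 0, 0, 0, 255],
    [0, 0, 0, 0, 0, 0, 255]
  ]
}}

```text
time: 3.85
tool_pos: [0.6012, 0.3107, 0.0829]
tool_rot: [0.0, 0.693, 0.721, 0.0]
contact_force: [3.7, 0.7, -1.3]
gripper_width: 0.157
```

{"api": "step_arm", "payload": {
  "motion": [
    [0, 0, 0.02, 0, 0, 0, 255],
    [0, 0, 0.05, 0, 0, 0, 255],
    [0, 0, 0.08, 0, 0, 0, 255],
    [0, 0, 0.1, 0, 0, 0, 255],
    [0, 0, 0.1, 0, 0, 0, 255],
    [0, 0, 0.1, 0, 0, 0, 255],
    [0, 0, 0.1, 0, 0, 0, 255],
    [0, 0, 0.1, 0, 0, 0, 255],
    [0, 0, 0.1, 0, 0, 0, 255]
  ]
}}

```text
time: 4.75
tool_pos: [0.6005, 0.3105, 0.1319]
tool_rot: [-0.0, 0.693, 0.721, -0.001]
contact_force: [-0.2, 0.2, -6.5]
gripper_width: 0.155
```

Run:
```python
from h import *
F=[];T=[]
for k in range(8):
    f=grab('side'); s=monitor.state();F.append(s['contact_force']);T.append(s['ft_torque'])
print(np.mean(F,0).round(2),np.std(F,0).round(2),np.mean(T,0).round(3)); print(s['tool_pos'].round(4),s['time'],s['gripper_width'])
i=cv2.cvtColor(f['pixels'],cv2.COLOR_RGB2BGR)[80:220,260:400];a=cv2.resize(i,None,fx=4,fy=4,interpolation=cv2.INTER_CUBIC)
cv2.imwrite('pics/c5.png',a)
```

```text
[-0.04 -0.02 -6.19] [0.38 0.35 0.51] [0.001 0.077 0.003]
[0.601  0.3107 0.1328] 5.15 0.1518351921297236
```

View pics/c5.png

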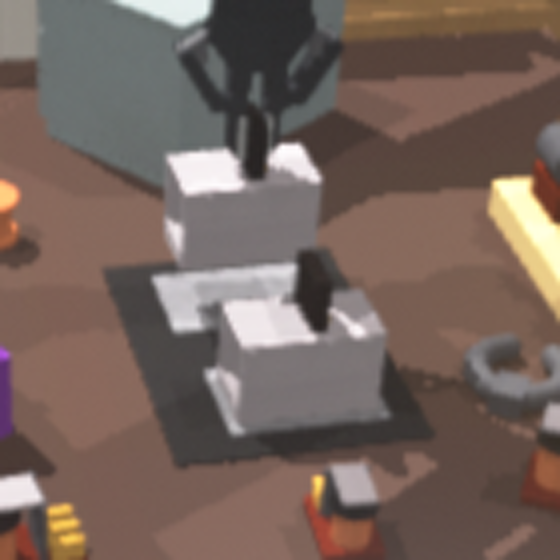

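The lifted left tote reads 6.19 N, or 0.63 kg, which matches a tote with a roller inside. I'll set it down and weigh the other one as a check.

{"api": "step_arm", "payload": {
  "motion": [
    [0, 0, -0.03, 0, 0, 0, 255],
    [0, 0, -0.06, 0, 0, 0, 255],
    [0, 0, -0.08, 0, 0, 0, 255],
    [0, 0, -0.09, 0, 0, 0, 255],
    [0, 0, -0.095, 0, 0, 0, 255],
    [0, 0, -0.1, 0, 0, 0, 255],
    [0, 0, -0.1, 0, 0, 0, 255],
    [0, 0, -0.1, 0, 0, 0, 255],
    [0, 0, -0.1, 0, 0, 0, 0],
    [0, 0, -0.1, 0, 0, 0, 0]
  ]
}}

```text
time: 6.15
tool_pos: [0.6025, 0.3113, 0.0852]
tool_rot: [0.001, 0.693, 0.721, 0.002]
contact_force: [0.1, 0.5, -0.0]
gripper_width: 0.485
```

{"api": "step_arm", "payload": {
  "motion": [
    [0, 0, 0, 0, 0, 0, 0],
    [0, 0, 0, 0, 0, 0, 0],
    [0, 0, 0, 0, 0, 0, 0],
    [0, 0, 0, 0, 0, 0, 0],
    [0, 0, 0, 0, 0, 0, 0],
    [0, 0, 0.06, 0, 0, 0, 0],
    [0, 0, 0.14, 0, 0, 0, 0],
    [0, 0, 0.2, 0, 0, 0, 0],
    [0, 0, 0.2, 0, 0, 0, 0]
  ]
}}

```text
time: 7.05
tool_pos: [0.6041, 0.312, 0.1899]
tool_rot: [0.002, 0.693, 0.721, 0.005]
contact_force: [0.1, 0.1, -0.1]
gripper_width: 1.0
```

Run:
```python
from h import *
f=grab('side');g=grab('top'); s=monitor.state();print(s['tool_pos'].round(4),s['time'],s['gripper_width'],s['contact_force'].round(1))
i=cv2.cvtColor(f['pixels'],cv2.COLOR_RGB2BGR)[80:220,260:360];a=cv2.resize(i,None,fx=4,fy=4,interpolation=cv2.INTER_CUBIC)
i=cv2.cvtColor(g['pixels'],cv2.COLOR_RGB2BGR)[90:230,140:240];b=cv2.resize(i,None,fx=4,fy=4,interpolation=cv2.INTER_CUBIC)
cv2.imwrite('pics/c6.png',np.hstack([a,b]))
```

```text
[0.6015 0.3109 0.184 ] 7.15 0.9992633080845315 [ 0.4 -0.1 -1.1]
```

View pics/c6.png

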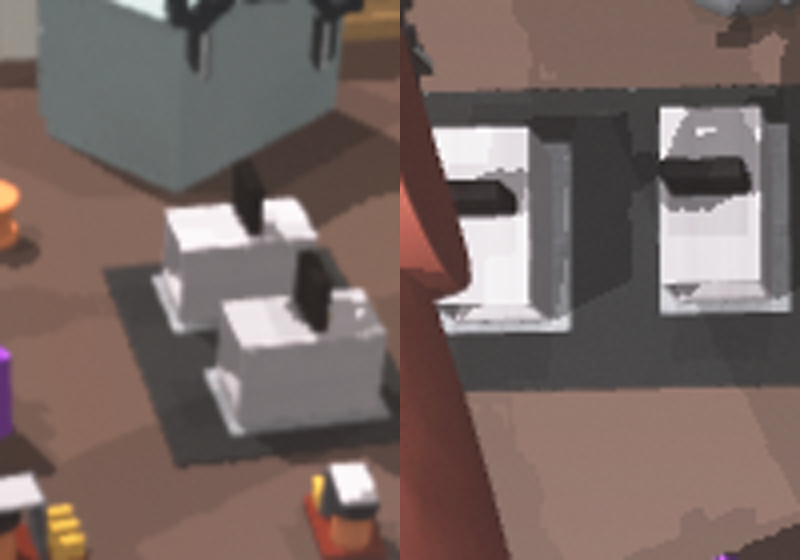

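The left tote is back in its place, so I'll go on to the right one.

{"api": "step_arm", "payload": {
  "motion": [
    [0.01, -0.08, 0, 0, 0, 0, 0],
    [0.02, -0.17, 0, 0, 0, 0, 0],
    [0.03, -0.25, 0, 0, 0, 0, 0],
    [0.032, -0.286, 0, 0, 0, 0, 0],
    [0.032, -0.286, 0, 0, 0, 0, 0],
    [0.032, -0.286, 0, 0, 0, 0, 0],
    [0.032, -0.286, 0, 0, 0, 0, 0]
  ]
}}

```text
time: 7.85
tool_pos: [0.6165, 0.169, 0.1821]
tool_rot: [-0.001, 0.692, 0.722, -0.0]
contact_force: [-0.2, 0.4, 0.6]
gripper_width: 1.003
```

{"api": "step_arm", "payload": {
  "motion": [
    [0, 0, -0.05, 0, 0, 0, 0],
    [0, 0, -0.11, 0, 0, 0, 0],
    [0, 0, -0.15, 0, 0, 0, 0],
    [0, 0, -0.18, 0, 0, 0, 0],
    [0, 0, -0.2, 0, 0, 0, 0],
    [0, 0, -0.2, 0, 0, 0, 0],
    [0, 0, -0.2, 0, 0, 0, 0]
  ]
}}

```text
time: 8.55
tool_pos: [0.6176, 0.1681, 0.0836]
tool_rot: [0.0, 0.693, 0.721, 0.001]
contact_force: [-0.1, 0.9, -0.2]
gripper_width: 1.0
```

Run:
```python
from h import *
f=grab('side')
s=monitor.state();print(s['tool_pos'].round(4),s['contact_force'].round(2))
i=cv2.cvtColor(f['pixels'],cv2.COLOR_RGB2BGR)[80:220,260:400];a=cv2.resize(i,None,fx=4,fy=4,interpolation=cv2.INTER_CUBIC)
cv2.imwrite('pics/c7.png',a)
```

```text
[0.6179 0.1681 0.0842] [0.78 0.22 0.6 ]
```

View pics/c7.png

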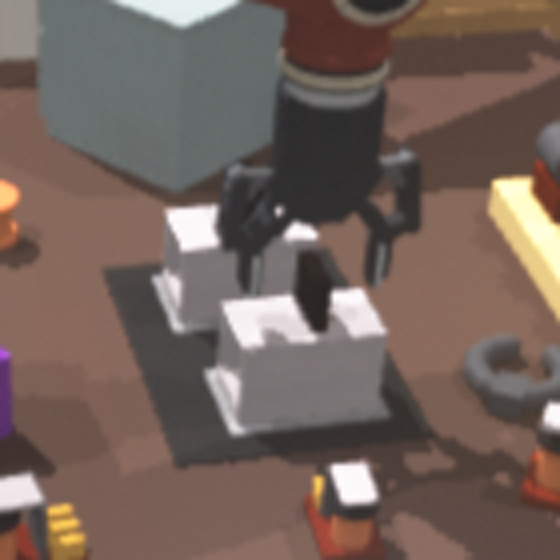

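The right handle (crop column 312) is straddled by the fingers at 248 and 378. Closing and lifting.

{"api": "step_arm", "payload": {
  "motion": [
    [0, 0, 0, 0, 0, 0, 255],
    [0, 0, 0, 0, 0, 0, 255],
    [0, 0, 0, 0, 0, 0, 255],
    [0, 0, 0, 0, 0, 0, 255],
    [0, 0, 0, 0, 0, 0, 255],
    [0, 0, 0, 0, 0, 0, 255],
    [0, 0, 0, 0, 0, 0, 255],
    [0, 0, 0, 0, 0, 0, 255],
    [0, 0, 0, 0, 0, 0, 255],
    [0, 0, 0, 0, 0, 0, 255]
  ]
}}

```text
time: 9.6
tool_pos: [0.6172, 0.1677, 0.0829]
tool_rot: [0.0, 0.693, 0.721, 0.0]
contact_force: [0.7, 0.2, -1.2]
gripper_width: 0.153
```

{"api": "step_arm", "payload": {
  "motion": [
    [0, 0, 0.02, 0, 0, 0, 255],
    [0, 0, 0.05, 0, 0, 0, 255],
    [0, 0, 0.08, 0, 0, 0, 255],
    [0, 0, 0.1, 0, 0, 0, 255],
    [0, 0, 0.1, 0, 0, 0, 255],
    [0, 0, 0.1, 0, 0, 0, 255],
    [0, 0, 0.1, 0, 0, 0, 255],
    [0, 0, 0.1, 0, 0, 0, 255],
    [0, 0, 0.1, 0, 0, 0, 255]
  ]
}}

```text
time: 10.5
tool_pos: [0.6165, 0.1676, 0.1319]
tool_rot: [-0.0, 0.693, 0.721, -0.001]
contact_force: [0.2, -0.5, -4.0]
gripper_width: 0.152
```

Run:
```python
from h import *
F=[];T=[]
for k in range(8):
    f=grab('side'); s=monitor.state();F.append(s['contact_force']);T.append(s['ft_torque'])
print(np.mean(F,0).round(2),np.std(F,0).round(2),np.mean(T,0).round(3)); print(s['tool_pos'].round(4),s['time'],s['gripper_width'])
i=cv2.cvtColor(f['pixels'],cv2.COLOR_RGB2BGR)[80:220,260:400];a=cv2.resize(i,None,fx=4,fy=4,interpolation=cv2.INTER_CUBIC)
cv2.imwrite('pics/c8.png',a)
```

```text
[-0.06  0.04 -3.36] [0.47 0.41 0.56] [-0.008 -0.002  0.002]
[0.617  0.1677 0.1328] 10.9 0.15768511253948236
```

View pics/c8.png

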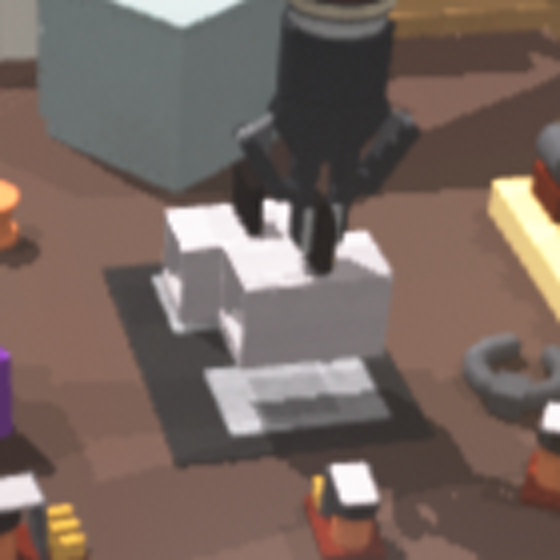

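The right tote reads 3.36 N, so it's empty, and the left at 6.19 N is the heavy one. I'll put the right one back, then take the left.

{"api": "step_arm", "payload": {
  "motion": [
    [0, 0, -0.03, 0, 0, 0, 255],
    [0, 0, -0.06, 0, 0, 0, 255],
    [0, 0, -0.08, 0, 0, 0, 255],
    [0, 0, -0.09, 0, 0, 0, 255],
    [0, 0, -0.095, 0, 0, 0, 255],
    [0, 0, -0.1, 0, 0, 0, 255],
    [0, 0, -0.1, 0, 0, 0, 255],
    [0, 0, -0.1, 0, 0, 0, 255],
    [0, 0, -0.1, 0, 0, 0, 0],
    [0, 0, -0.1, 0, 0, 0, 0]
  ]
}}

```text
time: 11.9
tool_pos: [0.6179, 0.1679, 0.0842]
tool_rot: [0.001, 0.693, 0.721, 0.001]
contact_force: [0.2, -0.4, -0.2]
gripper_width: 0.485
```

{"api": "step_arm", "payload": {
  "motion": [
    [0, 0, 0, 0, 0, 0, 0],
    [0, 0, 0, 0, 0, 0, 0],
    [0, 0, 0, 0, 0, 0, 0],
    [0, 0, 0, 0, 0, 0, 0],
    [0, 0, 0, 0, 0, 0, 0],
    [0, 0, 0.06, 0, 0, 0, 0],
    [0, 0, 0.14, 0, 0, 0, 0],
    [0, 0, 0.2, 0, 0, 0, 0],
    [0, 0, 0.2, 0, 0, 0, 0],
    [0, 0, 0.2, 0, 0, 0, 0]
  ]
}}

```text
time: 12.9
tool_pos: [0.6174, 0.1678, 0.1837]
tool_rot: [0.001, 0.693, 0.721, 0.001]
contact_force: [-0.1, 0.4, -0.2]
gripper_width: 0.999
```

{"api": "step_arm", "payload": {
  "motion": [
    [-0.002, 0.06, 0, 0, 0, 0, 0],
    [-0.012, 0.14, 0, 0, 0, 0, 0],
    [-0.022, 0.22, 0, 0, 0, 0, 0],
    [-0.032, 0.286, 0, 0, 0, 0, 0],
    [-0.032, 0.286, 0, 0, 0, 0, 0],
    [-0.032, 0.286, 0, 0, 0, 0, 0],
    [-0.032, 0.286, 0, 0, 0, 0, 0]
  ]
}}

```text
time: 13.6
tool_pos: [0.6005, 0.3097, 0.1812]
tool_rot: [-0.0, 0.693, 0.721, -0.001]
contact_force: [0.6, -0.5, -0.1]
gripper_width: 1.001
```

Run:
```python
from h import *
f=grab('side');g=grab('top')
s=monitor.state();print(s['tool_pos'].round(4),s['contact_force'].round(2),s['time'])
i=cv2.cvtColor(f['pixels'],cv2.COLOR_RGB2BGR)[80:220,260:360];a=cv2.resize(i,None,fx=4,fy=4,interpolation=cv2.INTER_CUBIC)
i=cv2.cvtColor(g['pixels'],cv2.COLOR_RGB2BGR)[90:230,140:240];b=cv2.resize(i,None,fx=4,fy=4,interpolation=cv2.INTER_CUBIC)
cv2.imwrite('pics/c9.png',np.hstack([a,b]))
```

```text
[0.601  0.3094 0.182 ] [0.36 0.14 1.31] 13.7
```

View pics/c9.png

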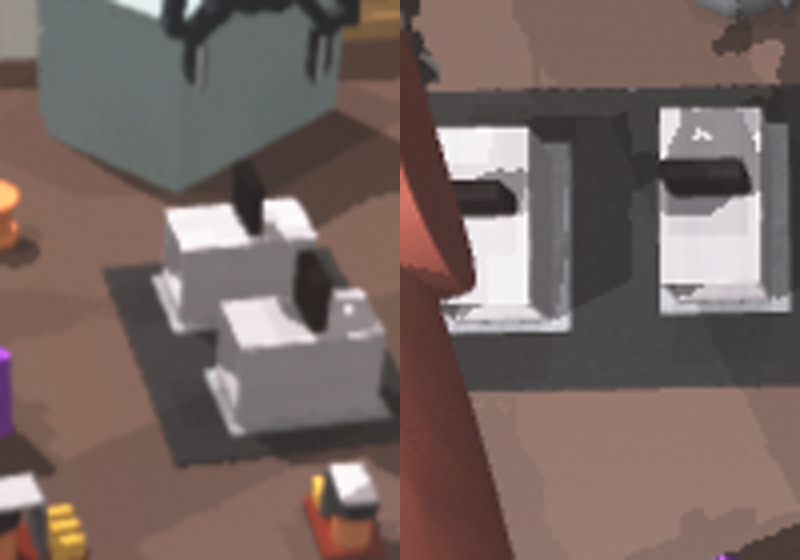

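{"api": "step_arm", "payload": {
  "motion": [
    [0, 0.003, -0.05, 0, 0, 0, 0],
    [0, 0.003, -0.11, 0, 0, 0, 0],
    [0, 0.003, -0.15, 0, 0, 0, 0],
    [0, 0.003, -0.18, 0, 0, 0, 0],
    [0, 0.003, -0.198, 0, 0, 0, 0],
    [0, 0.003, -0.198, 0, 0, 0, 0],
    [0, 0.003, -0.198, 0, 0, 0, 0]
  ]
}}

```text
time: 14.4
tool_pos: [0.6017, 0.3123, 0.0848]
tool_rot: [0.0, 0.693, 0.721, 0.001]
contact_force: [0.3, 0.2, -0.6]
gripper_width: 1.0
```

{"api": "step_arm", "payload": {
  "motion": [
    [0, 0, 0, 0, 0, 0, 255],
    [0, 0, 0, 0, 0, 0, 255],
    [0, 0, 0, 0, 0, 0, 255],
    [0, 0, 0, 0, 0, 0, 255],
    [0, 0, 0, 0, 0, 0, 255],
    [0, 0, 0, 0, 0, 0, 255],
    [0, 0, 0, 0, 0, 0, 255],
    [0, 0, 0, 0, 0, 0, 255],
    [0, 0, 0, 0, 0, 0, 255],
    [0, 0, 0, 0, 0, 0, 255]
  ]
}}

```text
time: 15.4
tool_pos: [0.6015, 0.3123, 0.0841]
tool_rot: [0.0, 0.693, 0.721, 0.001]
contact_force: [3.6, 0.4, -0.2]
gripper_width: 0.151
```

{"api": "step_arm", "payload": {
  "motion": [
    [0, 0, 0.02, 0, 0, 0, 255],
    [0, 0, 0.06, 0, 0, 0, 255],
    [0, 0, 0.12, 0, 0, 0, 255],
    [0, 0, 0.18, 0, 0, 0, 255],
    [0, 0, 0.24, 0, 0, 0, 255],
    [0, 0, 0.3, 0, 0, 0, 255],
    [0, 0, 0.34, 0, 0, 0, 255],
    [0, 0, 0.34, 0, 0, 0, 255],
    [0, 0, 0.34, 0, 0, 0, 255],
    [0, 0, 0.34, 0, 0, 0, 255]
  ]
}}

```text
time: 16.4
tool_pos: [0.5993, 0.3117, 0.2502]
tool_rot: [-0.001, 0.693, 0.721, -0.003]
contact_force: [0.4, -1.6, -6.5]
gripper_width: 0.151
```

{"api": "step_arm", "payload": {
  "motion": [
    [0, -0.03, 0, 0, 0, 0, 255],
    [0, -0.08, 0, 0, 0, 0, 255],
    [0, -0.15, 0, 0, 0, 0, 255],
    [0, -0.22, 0, 0, 0, 0, 255],
    [0, -0.3, 0, 0, 0, 0, 255],
    [0, -0.38, 0, 0, 0, 0, 255],
    [0, -0.46, 0, 0, 0, 0, 255],
    [0, -0.53, 0, 0, 0, 0, 255],
    [0, -0.6, 0, 0, 0, 0, 255],
    [0, -0.66, 0, 0, 0, 0, 255]
  ]
}}

```text
time: 17.4
tool_pos: [0.5996, -0.0204, 0.2521]
tool_rot: [-0.001, 0.693, 0.721, -0.001]
contact_force: [1.0, 0.1, -5.9]
gripper_width: 0.156
```

{"api": "step_arm", "payload": {
  "motion": [
    [0, -0.07, 0, 0, 0, 0, 255],
    [0, -0.14, 0, 0, 0, 0, 255],
    [0, -0.21, 0, 0, 0, 0, 255],
    [-0.004, -0.28, 0, 0, 0, 0, 255],
    [-0.008, -0.34, 0, 0, 0, 0, 255],
    [-0.012, -0.39, 0, 0, 0, 0, 255],
    [-0.012, -0.43, 0, 0, 0, 0, 255],
    [-0.012, -0.464, 0, 0, 0, 0, 255],
    [-0.012, -0.464, 0, 0, 0, 0, 255],
    [-0.012, -0.464, 0, 0, 0, 0, 255]
  ]
}}

```text
time: 18.4
tool_pos: [0.5948, -0.2497, 0.2533]
tool_rot: [-0.001, 0.693, 0.721, 0.0]
contact_force: [0.1, 0.9, -6.4]
gripper_width: 0.157
```

Run:
```python
from h import *
f=grab('side','s2.png');g=grab('top','t2.png')
s=monitor.state();print(s['tool_pos'].round(4),s['tool_rot'].round(3),s['contact_force'].round(2),s['time'],s['joint_pos'].round(2))
i=cv2.cvtColor(f['pixels'],cv2.COLOR_RGB2BGR)[130:350,250:450];a=cv2.resize(i,None,fx=2.7,fy=2.7)[:,:400]
i=cv2.cvtColor(g['pixels'],cv2.COLOR_RGB2BGR)[90:310,310:460];b=cv2.resize(i,None,fx=2.7,fy=2.7)[:,:400]
cv2.imwrite('pics/c10.png',np.hstack([a,b]))
```

```text
[ 0.5951 -0.249   0.2536] [-0.     0.692  0.721  0.   ] [-0.21 -0.3  -5.91] 18.5 [-0.51  0.09  1.54  0.    1.52 -0.55]
```

View pics/c10.png

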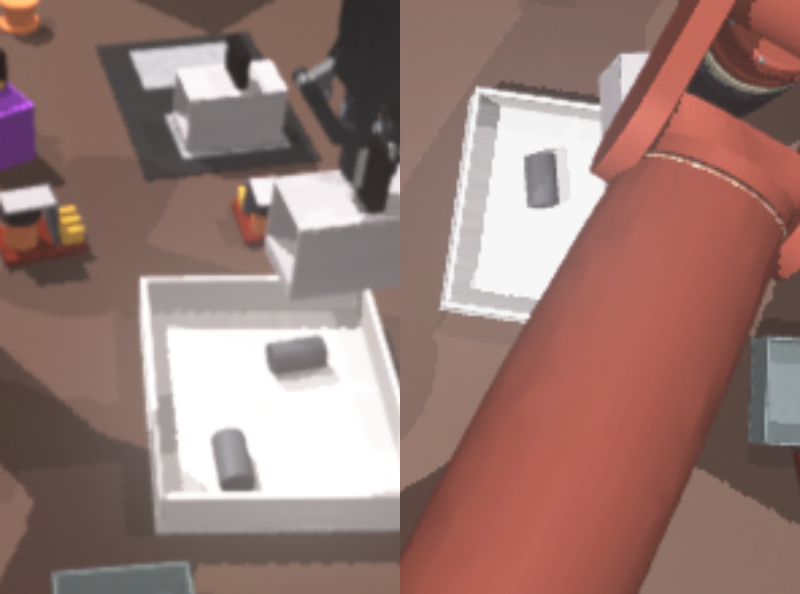

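Both existing rollers are in the tray and the tote hangs level above it. I'll descend, then tip slowly.

{"api": "step_arm", "payload": {
  "motion": [
    [0, 0, -0.05, 0, 0, 0, 255],
    [0, 0, -0.1, 0, 0, 0, 255],
    [0, 0, -0.15, 0, 0, 0, 255],
    [0, 0, -0.18, 0, 0, 0, 255],
    [0, 0, -0.2, 0, 0, 0, 255],
    [0, 0, -0.206, 0, 0, 0, 255],
    [0, 0, -0.206, 0, 0, 0, 255],
    [0, 0, -0.206, 0, 0, 0, 255]
  ]
}}

```text
time: 19.3
tool_pos: [0.5959, -0.2502, 0.1525]
tool_rot: [0.001, 0.693, 0.721, 0.0]
contact_force: [0.4, 0.3, -6.5]
gripper_width: 0.15
```

{"api": "step_arm", "payload": {
  "motion": [
    [0, 0, 0, 0, -0.04, 0, 255],
    [0, 0, 0, 0, -0.09, 0, 255],
    [0.005, 0, 0, 0, -0.14, 0, 255],
    [0.005, 0, 0, 0, -0.19, 0, 255],
    [0.01, 0, 0, 0, -0.24, 0, 255],
    [0.01, 0, 0, 0, -0.29, 0, 255],
    [0.015, 0, 0.005, 0, -0.34, 0, 255],
    [0.02, 0, 0.005, 0, -0.38, 0, 255],
    [0.02, 0, 0.007, 0, -0.41, 0, 255],
    [0.02, 0, 0.007, 0, -0.41, 0, 255]
  ]
}}

```text
time: 20.3
tool_pos: [0.6047, -0.2503, 0.1558]
tool_rot: [0.219, 0.66, 0.687, 0.21]
contact_force: [-0.4, -0.2, -3.8]
gripper_width: 0.156
```

{"api": "step_arm", "payload": {
  "motion": [
    [0, 0, 0, 0, 0, 0, 255],
    [0, 0, 0, 0, 0, 0, 255],
    [0, 0, 0, 0, 0, 0, 255],
    [0, 0, 0, 0, 0, 0, 255],
    [0, 0, 0, 0, 0, 0, 255],
    [0, 0, 0, 0, 0, 0, 255],
    [0, 0, 0, 0, 0, 0, 255],
    [0, 0, 0, 0, 0, 0, 255],
    [0, 0, 0, 0, 0, 0, 255],
    [0, 0, 0, 0, 0, 0, 255]
  ]
}}

```text
time: 21.3
tool_pos: [0.6049, -0.2498, 0.1543]
tool_rot: [0.218, 0.66, 0.687, 0.21]
contact_force: [1.3, 0.7, -3.0]
gripper_width: 0.157
```

Run:
```python
from h import *
F=[]
for k in range(4):
    f=grab('side'); s=monitor.state();F.append(s['contact_force'])
g=grab('top','t3.png')
print(np.mean(F,0).round(2))
print(s['tool_pos'].round(4),s['tool_rot'].round(3),s['time'],s['joint_pos'].round(2))
i=cv2.cvtColor(f['pixels'],cv2.COLOR_RGB2BGR)[130:350,250:450];a=cv2.resize(i,None,fx=2.7,fy=2.7)[:,:450]
i=cv2.cvtColor(g['pixels'],cv2.COLOR_RGB2BGR)[90:310,310:460];b=cv2.resize(i,None,fx=2.7,fy=2.7)[:,:350]
cv2.imwrite('pics/c11.png',np.hstack([a,b]))
```

```text
[ 0.17 -0.23 -3.39]
[ 0.605  -0.2498  0.1543] [0.218 0.66  0.687 0.21 ] 21.5 [-0.66 -0.11  1.99  0.51  0.81 -0.97]
```

View pics/c11.png

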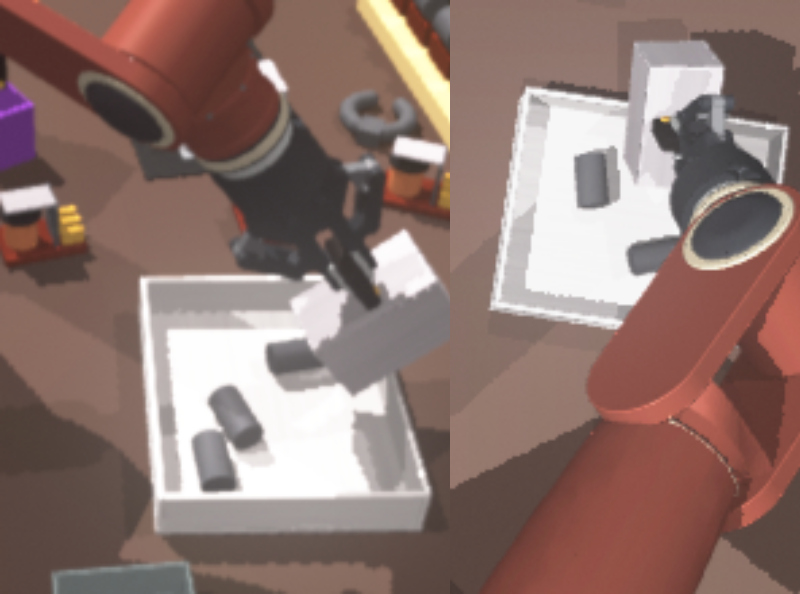

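All three rollers are in the tray: side crop (290,357), (235,415) and (213,460). The load is down to 3.39 N, so the tote is empty. I'll raise it, level it and take it back.

{"api": "step_arm", "payload": {
  "motion": [
    [0, 0, 0.05, 0, 0, 0, 255],
    [0, 0, 0.1, 0, 0.05, 0, 255],
    [0, 0, 0.15, 0, 0.13, 0, 255],
    [-0.01, 0, 0.19, 0, 0.21, 0, 255],
    [-0.02, 0, 0.2, 0, 0.29, 0, 255],
    [-0.02, 0, 0.2, 0, 0.37, 0, 255],
    [-0.02, 0, 0.2, 0, 0.41, 0, 255],
    [-0.02, 0, 0.2, 0, 0.41, 0, 255],
    [-0.02, 0, 0.2, 0, 0.41, 0, 255]
  ]
}}

```text
time: 22.45
tool_pos: [0.5953, -0.2496, 0.2538]
tool_rot: [0.0, 0.693, 0.721, 0.001]
contact_force: [1.1, -0.4, -3.7]
gripper_width: 0.15
```

{"api": "step_arm", "payload": {
  "motion": [
    [0, 0.04, 0, 0, 0, 0, 255],
    [0, 0.1, 0, 0, 0, 0, 255],
    [0, 0.18, 0, 0, 0, 0, 255],
    [0, 0.26, 0, 0, 0, 0, 255],
    [0.003, 0.34, 0, 0, 0, 0, 255],
    [0.006, 0.42, 0, 0, 0, 0, 255],
    [0.009, 0.5, 0, 0, 0, 0, 255],
    [0.012, 0.58, 0, 0, 0, 0, 255],
    [0.012, 0.66, 0, 0, 0, 0, 255],
    [0.012, 0.74, 0, 0, 0, 0, 255]
  ]
}}

```text
time: 23.45
tool_pos: [0.5998, 0.1223, 0.2545]
tool_rot: [0.0, 0.693, 0.721, 0.001]
contact_force: [0.6, -0.5, -3.1]
gripper_width: 0.157
```

{"api": "step_arm", "payload": {
  "motion": [
    [0, 0.08, 0, 0, 0, 0, 255],
    [0, 0.16, 0, 0, 0, 0, 255],
    [0, 0.24, 0, 0, 0, 0, 255],
    [0, 0.31, 0, 0, 0, 0, 255],
    [0, 0.36, 0, 0, 0, 0, 255],
    [0, 0.384, 0, 0, 0, 0, 255],
    [0, 0.384, 0, 0, 0, 0, 255],
    [0, 0.384, 0, 0, 0, 0, 255],
    [0, 0.384, 0, 0, 0, 0, 255]
  ]
}}

```text
time: 24.35
tool_pos: [0.6011, 0.3108, 0.2544]
tool_rot: [0.0, 0.693, 0.721, -0.0]
contact_force: [-0.3, -0.4, -3.3]
gripper_width: 0.152
```

Run:
```python
from h import *
f=grab('side','s4.png');g=grab('top','t4.png')
s=monitor.state();print(s['tool_pos'].round(4),s['tool_rot'].round(4),s['contact_force'].round(2),s['time'])
i=cv2.cvtColor(f['pixels'],cv2.COLOR_RGB2BGR)[80:220,260:360];a=cv2.resize(i,None,fx=4,fy=4,interpolation=cv2.INTER_CUBIC)
i=cv2.cvtColor(g['pixels'],cv2.COLOR_RGB2BGR)[90:230,140:240];b=cv2.resize(i,None,fx=4,fy=4,interpolation=cv2.INTER_CUBIC)
cv2.imwrite('pics/c12.png',np.hstack([a,b]))
```

```text
[0.6012 0.311  0.2544] [ 1.000e-04  6.934e-01  7.205e-01 -0.000e+00] [-0.27  0.25 -3.22] 24.45
```

View pics/c12.png

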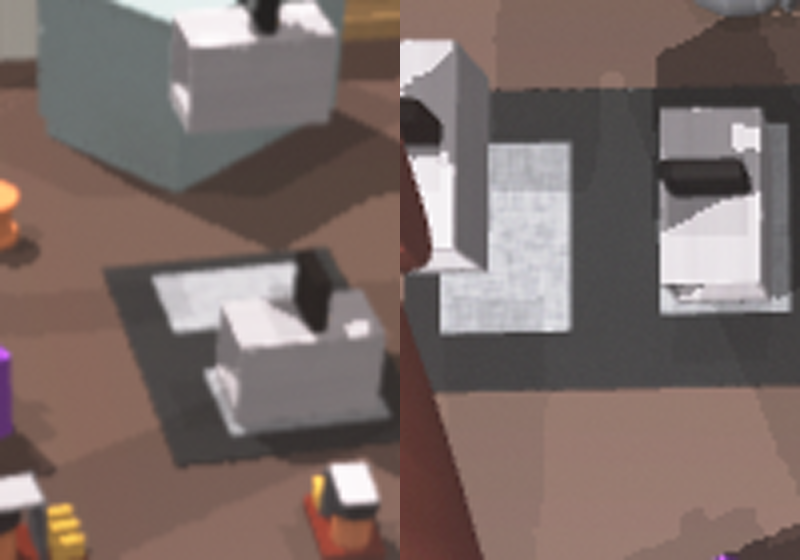

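{"api": "step_arm", "payload": {
  "motion": [
    [0, 0, -0.04, 0, 0, 0, 255],
    [0, 0, -0.1, 0, 0, 0, 255],
    [0, 0, -0.16, 0, 0, 0, 255],
    [0, 0, -0.22, 0, 0, 0, 255],
    [0, 0, -0.27, 0, 0, 0, 255],
    [0, 0, -0.3, 0, 0, 0, 255],
    [0, 0, -0.32, 0, 0, 0, 255],
    [0, 0, -0.33, 0, 0, 0, 255],
    [0, 0, -0.336, 0, 0, 0, 255],
    [0, 0, -0.336, 0, 0, 0, 255]
  ]
}}

```text
time: 25.45
tool_pos: [0.6016, 0.3124, 0.0873]
tool_rot: [0.0, 0.693, 0.721, 0.001]
contact_force: [0.4, -0.1, -2.4]
gripper_width: 0.151
```

{"api": "step_arm", "payload": {
  "motion": [
    [0, 0, -0.002, 0, 0, 0, 255],
    [0, 0, -0.004, 0, 0, 0, 255],
    [0, 0, -0.004, 0, 0, 0, 255],
    [0, 0, -0.004, 0, 0, 0, 255]
  ]
}}

```text
time: 25.85
tool_pos: [0.601, 0.3123, 0.0846]
tool_rot: [0.0, 0.693, 0.721, 0.0]
contact_force: [-1.1, 0.7, -3.3]
gripper_width: 0.155
```

Nearly down. I'll go another millimetre or so until the mat carries the weight.

{"api": "step_arm", "payload": {
  "motion": [
    [0, 0, -0.001, 0, 0, 0, 255],
    [0, 0, -0.002, 0, 0, 0, 255],
    [0, 0, -0.002, 0, 0, 0, 255],
    [0, 0, -0.002, 0, 0, 0, 255]
  ]
}}

```text
time: 26.25
tool_pos: [0.6012, 0.3123, 0.0841]
tool_rot: [0.0, 0.693, 0.721, 0.0]
contact_force: [0.1, -0.5, 1.9]
gripper_width: 0.162
```

Contact at +1.9 N. Releasing, rising and moving clear.

{"api": "step_arm", "payload": {
  "motion": [
    [0, 0, 0, 0, 0, 0, 0],
    [0, 0, 0, 0, 0, 0, 0],
    [0, 0, 0, 0, 0, 0, 0],
    [0, 0, 0, 0, 0, 0, 0],
    [0, 0, 0, 0, 0, 0, 0],
    [0, 0, 0, 0, 0, 0, 0],
    [0, 0, 0, 0, 0, 0, 0],
    [0, 0, 0, 0, 0, 0, 0]
  ]
}}

```text
time: 27.05
tool_pos: [0.601, 0.3122, 0.0833]
tool_rot: [0.0, 0.693, 0.721, -0.0]
contact_force: [0.0, 0.3, -0.4]
gripper_width: 1.002
```

{"api": "step_arm", "payload": {
  "motion": [
    [0, 0, 0.05, 0, 0, 0, 0],
    [0, 0, 0.12, 0, 0, 0, 0],
    [0, 0, 0.2, 0, 0, 0, 0],
    [0, 0, 0.28, 0, 0, 0, 0],
    [-0.08, 0.05, 0.32, 0, 0, 0, 0],
    [-0.16, 0.1, 0.32, 0, 0, 0, 0],
    [-0.24, 0.15, 0.32, 0, 0, 0, 0],
    [-0.32, 0.2, 0.32, 0, 0, 0, 0],
    [-0.4, 0.25, 0.32, 0, 0, 0, 0],
    [-0.4, 0.25, 0.32, 0, 0, 0, 0]
  ]
}}

```text
time: 28.05
tool_pos: [0.3967, 0.4397, 0.2436]
tool_rot: [-0.001, 0.691, 0.723, 0.0]
contact_force: [0.6, -0.9, 0.2]
gripper_width: 1.003
```

Run:
```python
from h import *
f=grab('side','s5.png');g=grab('top','t5.png')
s=monitor.state();print(s['tool_pos'].round(4),s['contact_force'].round(2),s['time'],abs(s['joint_vel']).max())
i=cv2.cvtColor(f['pixels'],cv2.COLOR_RGB2BGR)[120:340,260:420];a=cv2.resize(i,None,fx=2.5,fy=2.5)
i=cv2.cvtColor(g['pixels'],cv2.COLOR_RGB2BGR)[100:225,140:300];b=cv2.resize(i,None,fx=2.5,fy=2.5)
i=cv2.cvtColor(g['pixels'],cv2.COLOR_RGB2BGR)[115:220,310:450];c=cv2.resize(i,None,fx=2.2,fy=2.2)
o=np.zeros((550,800,3),np.uint8);o[:,:400]=a;o[:312,400:]=b[:312];o[312:312+c.shape[0],400:400+c.shape[1]]=c
cv2.imwrite('pics/c13.png',o)
```

```text
[0.4003 0.4377 0.2435] [ 1.15 -0.55 -0.65] 28.15 0.040137928139223546
```

View pics/c13.png

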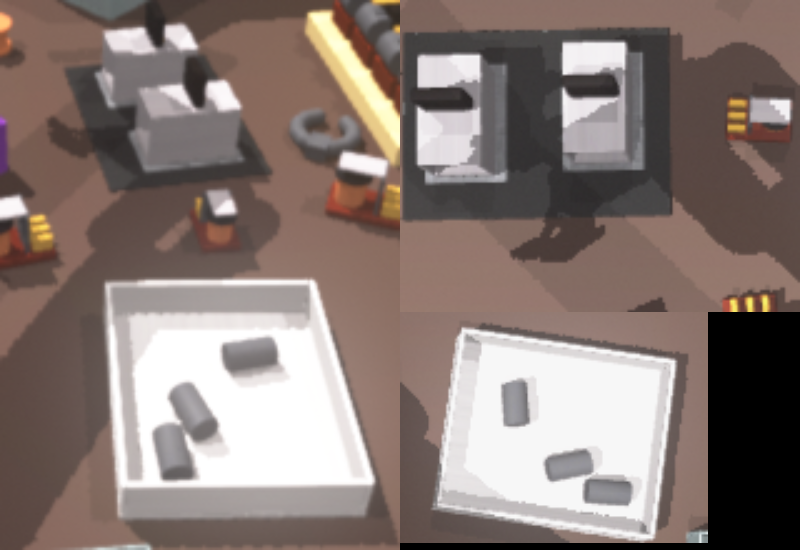

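The picture shows both totes upright on the mat at top crop (448,110) and (592,105), and three rollers lying in the tray. The gripper is clear.

```bash
python3 -c "
from plant import manip
print(manip.job_done())"
```

```text
the job is handed in; nothing more can be done
None
```

The job is done and handed in at about 28 s of the 72 s allowed. The roller from the heavy tote is now in the tray, and both totes stand upright on the mat.

- **Weighing:** I lifted both totes level by the handle. The left one (larger y) read 6.19 N, so it still held a roller. The right one read 3.36 N, so it was empty. I stood the right one back in its place.
- **Tipping:** I held the left tote mouth-down at about 35° over the tray for over a second. Its load then read 3.39 N, which matches an empty tote. I levelled it and stood it back where it had been.
- **Last checks:** The final pictures from both cameras show both totes upright on the mat, three rollers in the tray and the gripper clear. None of the checks failed or disagreed. Contact forces read 1.9 N at set-down and never more than about 7 N in the readings I took.

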